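# Set out the tea and coffee board on the kitchen counter

## Robot

A 7-joint arm with a two-finger parallel gripper is mounted at the origin on the work surface. World frame = base frame: x ahead of the robot, y to its left, z up, the work surface at z = 0. Lengths are in mm, angles in degrees, forces in N, time in s.
With the tool pointing down it reaches from about 400 to 925 mm from the base axis. Payload 5.6 kg.
Tool frame: the origin (TCP) lies between the finger pads; the fingertips stand 17 mm ahead of it and the grasp point (between the pads) lies 2 mm behind it (bot.finger_overhang is the distance from the TCP to the fingertips, in mm); z points along the fingers, y is the line along which they close (so a half turn about z gives the same grasp; the last joint's range is limited). The gripper opens to 85 mm and grips with 20 to 120 N. Pads are 22 mm wide; open, the fingers measure 114 mm over their backs; the gripper's body (76 mm by 85 mm) begins 54 mm behind the grasp point. The pads swing forward as they close: fully open they stand 13 mm farther back than shut.
Start: joints at [-76.547, 26.786, -0.665, 91.828, 0.344, 61.387, -3.226], TCP at [178.296, 625.074, 248.29] pointing down, gripper open.
Joint ranges: [-144.91, 144.91], [-17.63, 115.5], [-89.93, 88.59], [15.96, 139.68], [-74.01, 254.01], [8.47, 105.57], [-167.45, 167.45]. Speed limits (degrees/s): [147.25, 147.25, 180, 180, 180, 180, 180].

## Interface

Orientations are given as [roll, pitch, yaw] about the fixed x, y, z axes, in that order (R = Rz(yaw) Ry(pitch) Rx(roll)).
In Python, from bench import observe, cams, job, bot gives the robot as it stands.
- The arm moves only by the shell command python3 -m handwheel 'ROWS' [OPENING] [FORCE]. ROWS is JSON, a list of rows, each a list of 6 numbers: the shift along the tool's x, y, z normalised to -1 to 1, where 1 is 0.5 m, then the turn, a rotation vector about the tool's x, y, z normalised to -1 to 1, where 1 is 2 pi rad. A call has 1 to 8 rows; each row is the pose to reach, as a shift and turn from the pose commanded when the call began, along the tool's axes at that moment, turning the shorter way round; what a row does not reach only later rows make up. A row lasts 1/8 s, in which the tool goes at most 62.5 mm and 10.7 degrees, less where a joint would pass 70% of its speed; a pose out of reach is approached as far as the arm can. A call with a number of a shift or a turn outside -1 to 1 is refused whole. A call with a gripper value outside its range is refused whole. OPENING is the opening, from 0 (shut) to 1 (fully open), set as the call begins (- or left out, the last holds). The fingers move at their own pace and stop on an object; FORCE is the grip in N (left out, the last holds). Time passes only in rows, so rows that repeat a pose let the fingers close. It gives the time, the measured TCP pose, the force and the opening at its end, in the units of the state.
- observe(): the state, without advancing time (a new reading comes with each control period).
- cams.snapshot(name): name is "side" or "top"; returns the picture (384x512x3 uint8, red, green, blue); there is no depth.
- cams.get_calibration(name): a dict with "K" (3x3 intrinsics, pixels), "rvec" (rotation vector, rad) and "tvec" (3), from world to camera coordinates, as OpenCV has them. Camera axes: x right, y down, z forward; pixel columns grow to the right and rows downward; lengths in mm; the calibration is good to about 2 mm. A picture is of the moment at which its call begins. get_calibration takes no time and is no camera call.
- job.finish_job(): hands the job in, once; it reports no verdict.
The state is a dict: "t": time; "joint_positions": joint angles; "dq": joint speeds; "joint_torque": joint torques, N m; "tcp_pos": TCP position; "orientation": TCP orientation; "force": force on the tool from outside, world axes, zero at the start; "ft_torque": the same for the moment, N m; "width": finger opening in mm.
Only numpy, scipy, OpenCV 4.12 (cv2) and the standard library are available. Lean on these libraries where they do the work, as an engineer would, in place of code of your own. Each camera call takes 0.05 s, during which the arm holds its last target. There are 200 camera calls.

## Task

Set out the wooden board, each thing standing upright in the middle of its cork disc: the white sugar pot on the middle disc of the row of three, the amber jar on the row's end disc next to the clear storage canister, the pepper mill on the other end disc, next to the utensil crock, and the metal tin on the single disc behind the pot. Put the loose white lid properly on the sugar pot, knob up. Leave the glass tumbler and the red box where they are.

Things in the scene. Friction and masses are not known exactly. Their poses are not given: they have to be found in the camera images.
- board: Fixed dark wooden board, 200 (x) x 310 (y) x 12 mm, with four flush cork discs 84 mm across. Origin: underside, below the middle disc of the row of three; x away from the robot, y to its left, turned up to 10 degrees. Disc centres: (0,0) middle, (0,+100) left end, (0,-100) right end, (+95,0) the single disc behind the middle one, all at 12 mm up. Edges at x -55 and +145, y -155 and +155 mm.
- canister: Clear, empty, square storage canister with black and grey lid, 97 x 97 x 140 mm tall, fixed beyond one end of the board (left or right, either may occur; it trades places with the crock), about 245 mm from the middle disc to the side. Origin: centre of its underside. Not to be moved.
- crock: Round pale wooden utensil crock, 90 mm across and 110 mm tall, with utensils sticking out to about 195 mm; fixed beyond the other end of the board. Origin: centre of its underside. Not to be moved.
- pot_mid (a point): Open white round sugar pot, straight sided, outside 62 mm, mouth 54 mm across, 60 mm tall, about 200 g, loose on the counter. The point is at its centre, 30 mm above its underside; z up.
- lid_knob (a point): Loose white lid with pale wooden knob, lying knob up, 39 mm tall, about 70 g. Flange 66 mm across, 5 mm thick; below it a tapered plug 8 mm deep (36 to 47 mm across) that enters the pot; above it a round knob 20 mm across, 26 mm tall. The point is mid-knob, 26 mm above the plug's underside, 13 mm above the flange; z up. Seated, it is 48 mm above the pot's point.
- mill_mid (a point): Dark wooden pepper mill with a small steel ball on top, 100 mm tall, foot 48 mm across up to 25 mm, then narrowing to a straight neck 36 mm across from 45 to 84 mm up, about 220 g, loose. The point is on its axis in the neck, 66 mm above its underside; z up.
- jar_mid (a point): Round amber glass jar with black cap and paper label, 56 mm across, 76 mm tall, about 280 g, closed, loose. The point is at its centre, 38 mm above its underside; z up.
- tin_mid (a point): Rectangular bare metal tin with push-on lid, 46 (x) x 66 (y) x 64 mm tall, about 150 g, closed, loose; turned by up to 30 degrees at the start. The point is at its centre, 32 mm above its underside; x across the narrow (46 mm) way, y along the long way, z up.
- tumbler: Bystander: empty glass tumbler, 72 mm across and 95 mm tall, to the left of the board. Origin: centre of its underside. Leave alone.
- giftbox: Bystander: flat red box, 62 x 82 x 36 mm tall, to the right of the board. Origin: centre of its underside. Leave alone.
Mind the look-alikes: they are no part of the job. What is shaped like the part that bears lid_knob but blue or yellow is not meant.

How it is judged (in metres and radians):
At the end, for the whole second after the job is handed in: Pot on the middle disc, jar on the end disc on the canister's side, mill on the other end, tin on the disc behind: each within 14 mm of the disc centre along both board axes, on the board (4 mm), upright (0.1 rad). Lid seated on the pot (7 mm aside, 3 mm in height, 0.1 rad). All at rest (x of pot_mid in the frame of board between -0.014 and 0.014 m and y of pot_mid in the frame of board between -0.014 and 0.014 m and x of tin_mid in the frame of board between 0.081 and 0.109 m and y of tin_mid in the frame of board between -0.014 and 0.014 m and ((y of canister in the frame of board above 0 m and x of jar_mid in the frame of board between -0.014 and 0.014 m and y of jar_mid in the frame of board between 0.086 and 0.114 m and x of mill_mid in the frame of board between -0.014 and 0.014 m and y of mill_mid in the frame of board between -0.114 and -0.086 m) or (not (y of canister in the frame of board above 0 m) and x of jar_mid in the frame of board between -0.014 and 0.014 m and y of jar_mid in the frame of board between -0.114 and -0.086 m and x of mill_mid in the frame of board between -0.014 and 0.014 m and y of mill_mid in the frame of board between 0.086 and 0.114 m)) and z of pot_mid in the frame of board between 0.038 and 0.046 m and angle between each of pot_mid, jar_mid, mill_mid, tin_mid, lid_knob's own z axis and vertical below 0.1 rad and z of jar_mid in the frame of board between 0.046 and 0.054 m and z of mill_mid in the frame of board between 0.074 and 0.082 m and z of tin_mid in the frame of board between 0.04 and 0.048 m and horizontal distance between lid_knob and pot_mid below 0.007 m and z of lid_knob in the frame of pot_mid between 0.045 and 0.051 m and linear speed of each of pot, lid, mill, jar, tin below 0.02 m/s and angular speed of each of pot, lid, mill, jar, tin below 0.3 rad/s); the robot touches nothing.
It fails at once if the tumbler or the red box is moved by more than 20 mm (distance of any of tumbler, giftbox from where it was at the start of the episode above 0.02 m).
It also fails if it takes over 141 s, if anything falls off the work surface, if the arm or the gripper's body presses on something with over 40 N, if the wrist force passes 120 N, or if a joint passes its speed limit or range.

## Working session

There is one attempt and no reset: what is moved stays moved. The work goes in short steps, Python scripts to look and compute and a shell command to move; the robot and the scene stay as the last step left them, time stands still between calls to the robot, and variables do not carry over. Pictures are saved under pics/ and viewed, on a budget of 14 in all, crops included, one or two more only if the job needs it, and the job is handed in when it is done.

```bash
mkdir -p pics
python3 - <<'E'
from bench import observe,cams
import cv2,numpy as np
print(observe())
for n in("top","side"):
    cv2.imwrite(f"pics/{n}0.png",cv2.resize(cams.snapshot(n)[:,:,::-1],(800,600),interpolation=cv2.INTER_CUBIC))
    c=cams.get_calibration(n);print(n,c)
    R=cv2.Rodrigues(np.array(c["rvec"],float))[0];print(-R.T@np.ravel(c["tvec"]))
E
```

```text
{'t': 0.0, 'joint_positions': array([-76.54725434,  26.83680319,  -0.66564137,  91.88352494,
         0.34263054,  61.38479416,  -3.22708646]), 'dq': array([ 0.08666039,  0.02665234, -0.04529096, -0.0401798 ,  0.09357721,
       -0.08687426, -0.01820369]), 'joint_torque': array([ 5.20214110e-05, -5.32394063e+01,  2.13503715e-02, -2.51293141e+01,
        1.14076174e-02,  7.78087269e-03,  1.33272047e-05]), 'tcp_pos': array([178.15508926, 624.54360795, 247.31038114]), 'orientation': array([-1.79897030e+02,  5.79076663e-03,  1.64078765e+02]), 'force': array([ 0.63859533, -0.19217097,  0.77315075]), 'ft_torque': array([-0.02284891,  0.02280302, -0.03968517]), 'width': 85.47376341096513}
top {'K': array([[376.24361925,   0.        , 252.67034684],
       [  0.        , 376.24361925, 194.59226417],
       [  0.        ,   0.        ,   1.        ]]), 'rvec': array([ 2.18592535, -2.18094199,  0.04652786]), 'tvec': array([   8.29333593,  552.48775946, 1214.11405774])}
[ 479.85887693  -10.76655314 1244.58988769]
side {'K': array([[440.01010826,   0.        , 261.98854226],
       [  0.        , 440.01010826, 192.00926241],
       [  0.        ,   0.        ,   1.        ]]), 'rvec': array([ 2.29204043, -0.29847406,  0.16172853]), 'tvec': array([-513.66519062,  136.56862827, 1232.45328239])}
[ 257.93526984 -923.85494763  938.83195721]
```

View pics/top0.png

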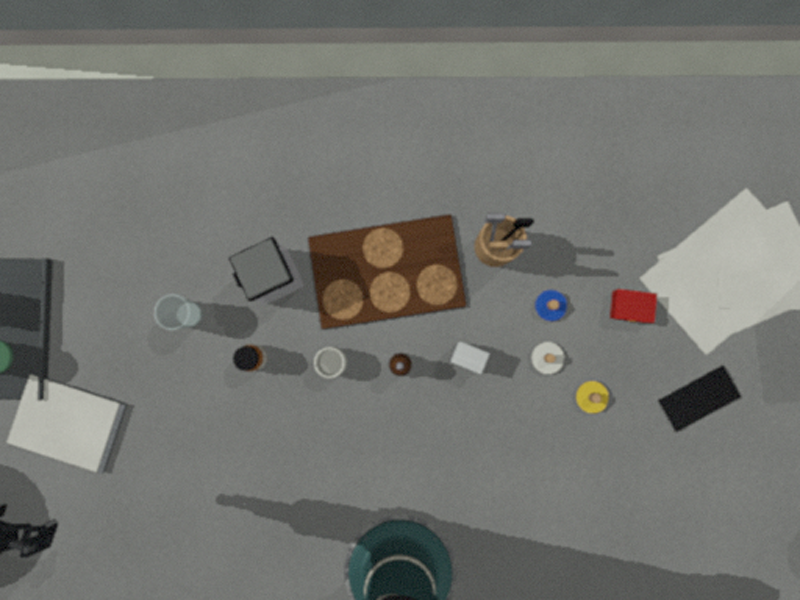

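View pics/side0.png

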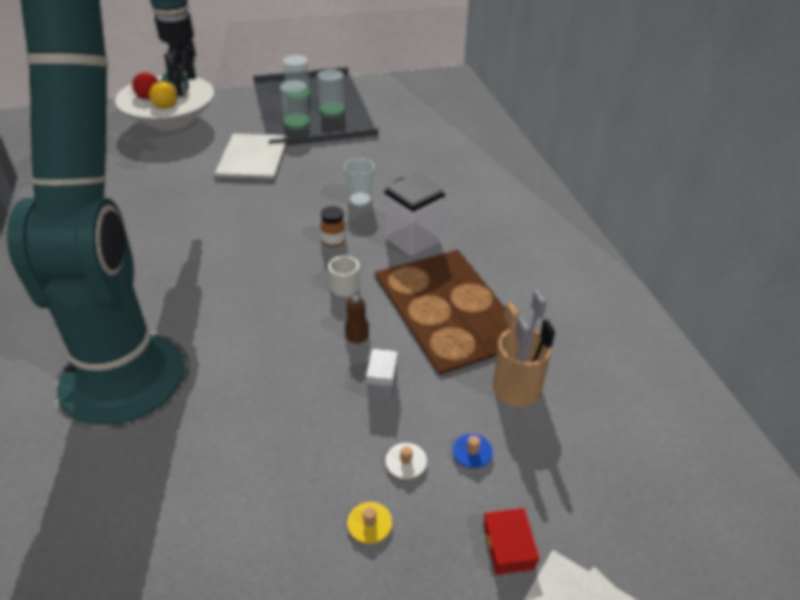

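The top view shows (in 800x600 pixels) the canister on the left (262,268) and the crock on the right (500,240). The jar is at (248,358), the pot at (330,362), the mill at (400,364), the tin at (470,357) and the white lid at (548,358). Because the canister is on the left, the jar goes to the left (+y) disc and the mill to the right one.

```bash
cat > h.py <<'E'
from bench import observe,cams
import cv2,numpy as np
from scipy.spatial.transform import Rotation as Ro
def cal(n):
    c=cams.get_calibration(n);return c["K"],cv2.Rodrigues(np.array(c["rvec"],float))[0],np.ravel(c["tvec"])
def ray(n,uv,z):
    K,R,t=cal(n);d=R.T@np.linalg.inv(K)@np.array([uv[0],uv[1],1.]);o=-R.T@t
    return (o+d*(z-o[2])/d[2])[:2]
def proj(n,p):
    K,R,t=cal(n);q=K@(R@np.array(p,float)+t);return q[:2]/q[2]
def blobs(img,lo,hi,win=None,amin=15):
    h=cv2.cvtColor(img,cv2.COLOR_RGB2HSV);m=cv2.inRange(h,np.array(lo),np.array(hi))
    if win is not None:
        w=np.zeros_like(m);x0,y0,x1,y1=[int(a) for a in win];w[y0:y1,x0:x1]=255;m&=w
    cs=[c for c in cv2.findContours(m,cv2.RETR_EXTERNAL,cv2.CHAIN_APPROX_NONE)[0] if cv2.contourArea(c)>amin]
    return sorted(cs,key=cv2.contourArea,reverse=True),m
E
cat > m.py <<'E'
from h import *
T=cams.snapshot("top");S=cams.snapshot("side")
np.savez("pics/img0.npz",T=T,S=S)
s=1.5625
def rep(nm,img,n,lo,hi,win,z,k=1):
    cs,_=blobs(img,lo,hi,np.array(win)/s)
    for c in cs[:k]:
        h=cv2.convexHull(c);r=cv2.minAreaRect(h);mo=cv2.moments(h);cc=(mo['m10']/mo['m00'],mo['m01']/mo['m00'])
        print(nm,n,"rectc",np.round(r[0],1),"size",np.round(r[1],1),"ang",round(r[2],1),"cen",np.round(cc,1),"->",np.round(ray(n,r[0],z),1),np.round(ray(n,cc,z),1),
          "mm/px",np.round(np.linalg.norm(ray(n,(cc[0]+1,cc[1]),z)-ray(n,cc,z)),2))
hs=cv2.cvtColor(T,cv2.COLOR_RGB2HSV)
for nm,p in dict(cork=(390,292),wood=(445,240),pot=(330,348),lid=(538,350),tin=(470,357),counter=(600,450),mill=(395,358),cap=(245,358),jarside=(262,358)).items():print(nm,hs[int(p[1]/s),int(p[0]/s)])
rep("board",T,"top",(0,100,20),(25,255,255),(300,205,475,335),12)
rep("cork",T,"top",(8,60,85),(25,255,255),(300,205,475,335),12,4)
rep("pot",T,"top",(0,0,125),(180,60,255),(305,340,352,385),60)
rep("lid",T,"top",(0,0,125),(180,255,255),(525,335,570,380),13)
rep("tin",T,"top",(0,0,125),(180,60,255),(440,335,500,382),64)
rep("mill",T,"top",(0,70,0),(25,255,255),(380,345,420,385),90)
rep("cap",T,"top",(0,0,0),(180,255,45),(230,340,268,375),76)
rep("lidS",S,"side",(0,0,135),(180,70,255),(380,440,432,482),13)
rep("tinS",S,"side",(0,0,170),(180,60,255),(360,345,402,385),64)
rep("red",T,"top",(0,150,60),(8,255,255),(600,280,670,330),36)
E
python3 m.py
```

```text
cork [ 16 119 141]
wood [ 12 146  82]
pot [ 34  13 157]
lid [ 30  11 187]
tin [ 50   4 178]
counter [ 60   6 119]
mill [ 14 157  65]
cap [114  33  39]
jarside [ 14 141  92]
board top rectc [247.2 173.5] size [59.1 92.9] ang 81.0 cen [247.2 173.5] -> [622.4  28. ] [622.2  27.9] mm/px 3.29
cork top rectc [261.2 185.2] size [28.9 66. ] ang 80.2 cen [261.6 185.6] -> [583.7 -18.4] [582.2 -19.6] mm/px 3.28
cork top rectc [253.9 157.2] size [28.1 46.2] ang 85.9 cen [250.8 155.5] -> [676.3   5.8] [681.9  16.3] mm/px 3.3
cork top rectc [219.5 192.5] size [27. 25.] ang 90.0 cen [219.5 192.4] -> [559.4 118.7] [559.6 118.6] mm/px 3.29
cork top rectc [223.1 153.7] size [ 9.2 13.7] ang 78.7 cen [223.  153.3] -> [688.1 107.7] [689.2 108.1] mm/px 3.31
pot top rectc [210.  231.5] size [21. 20.] ang 90.0 cen [210.1 231.5] -> [433.5 142.6] [433.6 142.3] mm/px 3.15
lid top rectc [349.8 228.5] size [21.6 20.8] ang 56.3 cen [350.  228.2] -> [ 443.  -306.3] [ 443.8 -306.9] mm/px 3.24
tin top rectc [300.1 228.4] size [22.2 15.6] ang 22.6 cen [300.1 228.5] -> [ 444.4 -139.7] [ 444.1 -139.5] mm/px 3.11
mill top rectc [256. 233.] size [12. 12.] ang 90.0 cen [256. 233.] -> [430.6  -2.2] [430.6  -2.1] mm/px 3.06
cap top rectc [157. 229.] size [14. 14.] ang 90.0 cen [157.2 229. ] -> [441.3 305.6] [441.4 305.2] mm/px 3.12
lidS side rectc [260.  293.5] size [23. 28.] ang 90.0 cen [259.8 293.7] -> [ 443.4 -305.5] [ 442.7 -305.8] mm/px 2.5
tinS side rectc [244.1 232.5] size [17.2 18.3] ang 6.3 cen [244.  232.5] -> [ 442.8 -140.7] [ 442.7 -140.7] mm/px 2.69
red top rectc [405.1 195.4] size [27.9 18.7] ang 6.3 cen [405.2 195.5] -> [ 549.6 -478.2] [ 549.4 -478.3] mm/px 3.18
```

```bash
cat >> h.py <<'E'
def to(x,y,z,yaw=None):
    o=observe();R=Ro.from_euler("xyz",o["orientation"],degrees=True)
    d=R.inv().apply(np.array([x,y,z])-o["tcp_pos"])/500
    t=np.zeros(3)
    if yaw is not None:
        dy=(yaw-o["orientation"][2]+180)%360-180
        t=(R.inv()*Ro.from_euler("xyz",[180,0,o["orientation"][2]+dy],degrees=True)).as_rotvec()/(2*np.pi)
    print("to",x,y,z,yaw,"row",np.round(d,4),np.round(t,4),"rows>=",round(max(np.linalg.norm(d)*8,np.linalg.norm(t)*360/10.7),1),"t",round(o["t"],1))
E
python3 - <<'E'
from h import *
z=np.load("pics/img0.npz");T=z["T"];S=z["S"];s=1.5625
cs,_=blobs(T,(0,100,20),(25,255,255),np.array((300,205,475,335))/s)
r=cv2.minAreaRect(cv2.convexHull(cs[0]));b=np.array([ray("top",p,12) for p in cv2.boxPoints(r)])
L=[(np.linalg.norm(b[i]-b[(i+1)%4]),b[(i+1)%4]-b[i]) for i in range(4)]
for l,v in L: print(round(l,1),round(np.degrees(np.arctan2(v[1],v[0])),1))
v=max(L,key=lambda a:a[0])[1];v=v*np.sign(v[1])/np.linalg.norm(v);yb=v;xb=np.array([yb[1],-yb[0]]);c=b.mean(0)
print("c",c,"yaw",np.degrees(np.arctan2(xb[1],xb[0])))
for nm,(a,e) in dict(mid=(0,0),left=(0,100),right=(0,-100),back=(95,0)).items():
    p=c+(a-45)*xb+e*yb
    print(nm,np.round(p,1),"top800",np.round(proj("top",[*p,12])*s,0),"side800",np.round(proj("side",[*p,12])*s,0))
# tin direction
cs,_=blobs(T,(0,0,125),(180,60,255),np.array((440,335,500,382))/s)
b=np.array([ray("top",p,64) for p in cv2.boxPoints(cv2.minAreaRect(cv2.convexHull(cs[0])))])
for i in range(2):
    v=b[i+1]-b[i];print("tin",np.round(np.linalg.norm(v),1),np.degrees(np.arctan2(v[1],v[0])))
to(441,305,150);to(441,305,42)
E
```

```text
307.5 -81.0
195.6 -171.3
304.6 99.1
195.9 9.6
c [622.81633231  28.19806478] yaw 9.036128294598502
mid [578.4  21.1] top800 [389. 292.] side800 [429. 310.]
left [562.7 119.9] top800 [342. 299.] side800 [408. 280.]
right [594.1 -77.6] top800 [436. 284.] side800 [452. 343.]
back [672.2  36.1] top800 [382. 248.] side800 [471. 297.]
tin 48.8 -22.77110556099879
tin 69.1 -112.51205213364139
to 441 305 150 None row [-0.6808 -0.4706  0.1959] [0. 0. 0.] rows>= 6.8 t 0.2
to 441 305 42 None row [-0.6808 -0.4704  0.4119] [0. 0. 0.] rows>= 7.4 t 0.2
```

Board fit agrees with both pictures (middle disc at 578,21, yaw 9°). The jar goes first.

```bash
python3 -m handwheel '[[-0.68,-0.47,0.196,0,0,0],[-0.68,-0.47,0.196,0,0,0],[-0.68,-0.47,0.196,0,0,0],[-0.68,-0.47,0.196,0,0,0],[-0.68,-0.47,0.196,0,0,0],[-0.68,-0.47,0.196,0,0,0],[-0.68,-0.47,0.196,0,0,0],[-0.68,-0.47,0.196,0,0,0]]' 1 60
python3 - <<'E'
from h import *
to(441,305,42)
S=cams.snapshot("side");T=cams.snapshot("top")
a=cv2.resize(S[90:230,120:350][:,:,::-1],None,fx=1.7*2,fy=1.7*2);cv2.imwrite("pics/j1.png",a)
E
```

```text
t: 1.2
tcp_pos: [443.2, 301.3, 149.4]
orientation: [-179.8, 0.0, 163.6]
force: [0.4, 1.0, -0.4]
width: 85.5
to 441 305 42 None row [0.0064 0.0066 0.2148] [0. 0. 0.] rows>= 1.7 t 1.2
```

View pics/j1.png

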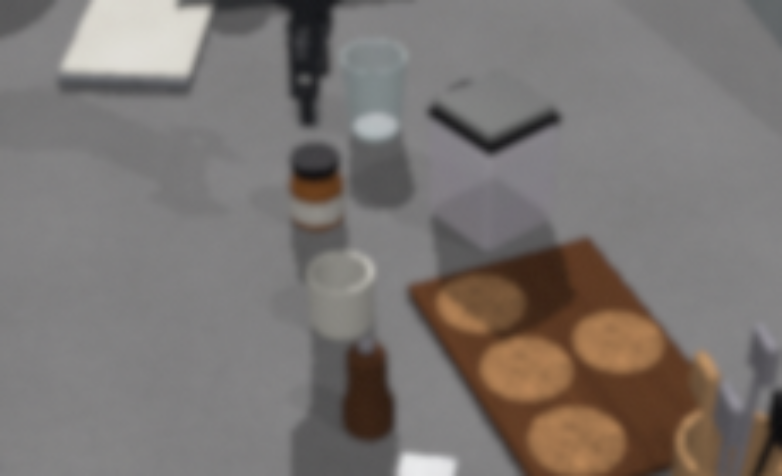

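The view shows the open gripper above the jar: fingertips at (308,120), jar cap at (315,158) in the crop. Going down and gripping.

```bash
python3 -m handwheel '[[0.006,0.007,0.1,0,0,0],[0.006,0.007,0.215,0,0,0],[0.006,0.007,0.215,0,0,0],[0.006,0.007,0.215,0,0,0]]'
python3 -m handwheel '[[0,0,0,0,0,0],[0,0,0,0,0,0],[0,0,0,0,0,0],[0,0,0,0,0,0],[0,0,0,0,0,0],[0,0,0,0,0,0]]' 0 50
python3 -m handwheel '[[0,0,-0.07,0,0,0],[0,0,-0.16,0,0,0],[0,0,-0.16,0,0,0]]'
python3 - <<'E'
from h import *
to(562.7,119.9,42+80);to(562.7,119.9,42+14)
E
```

```text
t: 1.8
tcp_pos: [439.3, 311.7, 44.5]
orientation: [179.9, 0.1, 164.2]
force: [1.2, 0.6, 0.1]
width: 85.8
t: 2.55
tcp_pos: [440.0, 311.0, 45.6]
orientation: [179.8, 0.1, 164.1]
force: [-2.8, -0.8, 11.5]
width: 53.8
t: 2.92
tcp_pos: [441.1, 311.6, 127.1]
orientation: [179.6, 0.3, 164.1]
force: [0.4, 0.4, -2.7]
width: 53.6
to 562.7 119.9 122 None row [-0.3391 -0.302   0.0097] [0. 0. 0.] rows>= 3.6 t 2.9
to 562.7 119.9 56 None row [-0.3385 -0.3029  0.1417] [0. 0. 0.] rows>= 3.8 t 2.9
```

```bash
python3 -m handwheel '[[-0.338,-0.303,0,0,0,0],[-0.338,-0.303,0,0,0,0],[-0.338,-0.303,0,0,0,0],[-0.338,-0.303,0,0,0,0],[-0.338,-0.303,0.05,0,0,0],[-0.338,-0.303,0.1,0,0,0],[-0.338,-0.303,0.1,0,0,0],[-0.338,-0.303,0.1,0,0,0]]'
python3 - <<'E'
from h import *
to(562.7,119.9,45+12+1)
E
```

```text
t: 3.92
tcp_pos: [560.0, 118.1, 73.3]
orientation: [180.0, 0.0, 164.1]
force: [0.3, 0.2, -2.4]
width: 53.5
to 562.7 119.9 58 None row [-0.0042  0.0049  0.0305] [0. 0. 0.] rows>= 0.2 t 3.9
```

```bash
python3 -m handwheel '[[-0.004,0.005,0.015,0,0,0],[-0.004,0.005,0.031,0,0,0],[-0.004,0.005,0.031,0,0,0],[-0.004,0.005,0.031,0,0,0]]'
python3 -m handwheel '[[0,0,0.002,0,0,0],[0,0,0.002,0,0,0],[0,0,0.002,0,0,0]]'
```

```text
t: 4.42
tcp_pos: [563.0, 120.2, 57.6]
orientation: [180.0, 0.1, 164.1]
force: [1.0, -0.8, 0.5]
width: 53.9
t: 4.8
tcp_pos: [563.1, 120.2, 57.5]
orientation: [179.9, 0.1, 164.1]
force: [-1.4, 0.0, 8.0]
width: 54.0
```

```bash
python3 -m handwheel '[[0,0,0,0,0,0],[0,0,0,0,0,0],[0,0,0,0,0,0],[0,0,0,0,0,0]]' 1
python3 -m handwheel '[[0,0,-0.1,0,0,0],[0,0,-0.22,0,0,0],[0,0,-0.22,0,0,0],[0,0,-0.22,0,0,0]]'
python3 - <<'E'
from h import *
to(444,-140,150,67.2)
E
```

```text
t: 5.3
tcp_pos: [562.3, 119.7, 56.1]
orientation: [-180.0, -0.0, 164.1]
force: [0.6, 1.0, -0.5]
width: 85.2
t: 5.8
tcp_pos: [562.1, 119.8, 166.2]
orientation: [180.0, -0.0, 164.1]
force: [-0.4, -0.4, -0.6]
width: 85.3
to 444 -140 150 67.2 row [ 0.0846 -0.5645  0.0323] [ 0.     -0.      0.2691] rows>= 9.1 t 5.8
```

```bash
python3 -m handwheel '[[0.085,-0.564,0.03,0,0,0.269],[0.085,-0.564,0.03,0,0,0.269],[0.085,-0.564,0.03,0,0,0.269],[0.085,-0.564,0.03,0,0,0.269],[0.085,-0.564,0.03,0,0,0.269],[0.085,-0.564,0.03,0,0,0.269],[0.085,-0.564,0.03,0,0,0.269],[0.085,-0.564,0.03,0,0,0.269]]'
python3 - <<'E'
from h import *
to(444,-140,150,67.2)
E
```

```text
t: 6.8
tcp_pos: [442.9, -139.7, 149.8]
orientation: [-179.8, 0.0, 77.8]
force: [0.1, -0.1, 0.3]
width: 85.1
to 444 -140 150 67.2 row [-0.0001  0.0022 -0.0003] [-0.0005  0.0002  0.0293] rows>= 1.0 t 6.8
```

```bash
python3 -m handwheel '[[0,0.002,0,0,0,0.027],[0,0.002,0,0,0,0.027],[0,0.002,0,0,0,0.027],[0,0.002,0,0,0,0.027]]'
python3 - <<'E'
from h import *
to(444,-140,34,67.2)
E
```

```text
t: 7.3
tcp_pos: [444.9, -139.9, 151.0]
orientation: [-180.0, 0.0, 68.5]
force: [-0.2, -0.3, 0.1]
width: 85.3
to 444 -140 34 67.2 row [-0.0009 -0.0015  0.234 ] [-0.0001  0.      0.0036] rows>= 1.9 t 7.3
```

```bash
python3 -m handwheel '[[-0.001,-0.001,0.1,0,0,0.004],[-0.001,-0.001,0.2,0,0,0.004],[-0.001,-0.001,0.23,0,0,0.004],[-0.001,-0.001,0.23,0,0,0.004],[-0.001,-0.001,0.23,0,0,0.004]]'
python3 -m handwheel '[[0,0,0,0,0,0],[0,0,0,0,0,0],[0,0,0,0,0,0],[0,0,0,0,0,0],[0,0,0,0,0,0],[0,0,0,0,0,0],[0,0,0,0,0,0]]' 0 50
python3 -m handwheel '[[0,0,-0.1,0,0,0],[0,0,-0.14,0,0,0],[0,0,-0.14,0,0,0],[0,0,-0.14,0,0,0]]'
python3 - <<'E'
from h import *
to(672.2,36.1,52,67.2)
E
```

```text
t: 7.92
tcp_pos: [445.7, -140.7, 37.7]
orientation: [179.8, -0.0, 67.0]
force: [-0.1, 0.2, -0.5]
width: 85.4
t: 8.8
tcp_pos: [445.0, -140.0, 37.2]
orientation: [179.9, -0.1, 67.0]
force: [-1.7, 0.6, 8.0]
width: 45.7
t: 9.3
tcp_pos: [444.0, -139.7, 105.6]
orientation: [-179.9, -0.0, 67.0]
force: [0.4, -0.2, -0.5]
width: 45.7
to 672.2 36.1 52 67.2 row [0.502  0.2829 0.1069] [-0.0002 -0.     -0.0005] rows>= 4.7 t 9.3
```

```bash
python3 -m handwheel '[[0.502,0.283,0,0,0,0],[0.502,0.283,0,0,0,0],[0.502,0.283,0,0,0,0],[0.502,0.283,0,0,0,0],[0.502,0.283,0,0,0,0],[0.502,0.283,0.05,0,0,0],[0.502,0.283,0.08,0,0,0],[0.502,0.283,0.08,0,0,0]]'
python3 - <<'E'
from h import *
to(672.2,36.1,50.2)
E
```

```text
t: 10.3
tcp_pos: [670.9, 34.6, 63.7]
orientation: [-179.8, 0.2, 66.9]
force: [-0.4, 0.7, -0.5]
width: 45.4
to 672.2 36.1 50.2 None row [0.0039 0.0012 0.027 ] [0. 0. 0.] rows>= 0.2 t 10.3
```

```bash
python3 -m handwheel '[[0.003,0.001,0.015,0,0,0],[0.003,0.001,0.026,0,0,0],[0.003,0.001,0.026,0,0,0],[0.003,0.001,0.026,0,0,0]]'
python3 -m handwheel '[[0,0,0.003,0,0,0],[0,0,0.003,0,0,0],[0,0,0.003,0,0,0]]'
```

```text
t: 10.8
tcp_pos: [674.2, 36.6, 53.7]
orientation: [180.0, -0.0, 67.0]
force: [0.1, 0.2, -2.0]
width: 45.1
t: 11.18
tcp_pos: [674.0, 36.7, 51.9]
orientation: [180.0, -0.0, 67.0]
force: [0.2, -0.1, -1.2]
width: 45.4
```

```bash
python3 -m handwheel '[[-0.003,0,0.002,0,0,0],[-0.003,0,0.005,0,0,0],[-0.003,0,0.005,0,0,0],[-0.003,0,0.005,0,0,0]]'
python3 -m handwheel '[[0,0,0.003,0,0,0],[0,0,0.003,0,0,0],[0,0,0.003,0,0,0]]'
```

```text
t: 11.68
tcp_pos: [673.4, 35.0, 49.4]
orientation: [180.0, 0.0, 67.0]
force: [-0.5, -1.8, 0.4]
width: 45.7
t: 12.05
tcp_pos: [673.5, 35.0, 49.3]
orientation: [-180.0, -0.0, 67.0]
force: [-4.2, 0.1, 9.5]
width: 45.4
```

Contact. Release and retreat, then compute the pot approach.

```bash
python3 -m handwheel '[[0,0,0,0,0,0],[0,0,0,0,0,0],[0,0,0,0,0,0],[0,0,0,0,0,0]]' 1
python3 -m handwheel '[[0,0,-0.1,0,0,0],[0,0,-0.23,0,0,0],[0,0,-0.23,0,0,0],[0,0,-0.23,0,0,0]]'
python3 - <<'E'
from h import *
to(433.5,142.5,150,9)
E
```

```text
t: 12.55
tcp_pos: [673.4, 35.3, 47.6]
orientation: [-180.0, 0.0, 67.0]
force: [1.0, 0.7, 0.6]
width: 85.6
t: 13.05
tcp_pos: [673.2, 35.5, 162.8]
orientation: [-180.0, -0.0, 67.0]
force: [-1.3, 0.5, -0.8]
width: 85.3
to 433.5 142.5 150 9 row [ 0.0095 -0.5249  0.0256] [-0.000e+00 -1.000e-04  1.611e-01] rows>= 5.4 t 13.1
```

```bash
python3 -m handwheel '[[0.0095,-0.525,0.025,0,0,0.161],[0.0095,-0.525,0.025,0,0,0.161],[0.0095,-0.525,0.025,0,0,0.161],[0.0095,-0.525,0.025,0,0,0.161],[0.0095,-0.525,0.025,0,0,0.161],[0.0095,-0.525,0.025,0,0,0.161],[0.0095,-0.525,0.025,0,0,0.161],[0.0095,-0.525,0.025,0,0,0.161]]'
python3 - <<'E'
from h import *
to(433.5,142.5,38,9)
E
```

```text
t: 14.05
tcp_pos: [433.4, 142.0, 149.7]
orientation: [179.9, 0.1, 9.1]
force: [-0.5, 0.7, 0.6]
width: 85.0
to 433.5 142.5 38 9 row [ 0.0007 -0.0012  0.2234] [0.0002 0.0002 0.0002] rows>= 1.8 t 14.1
```

```bash
python3 -m handwheel '[[0,-0.001,0.1,0,0,0],[0,-0.001,0.2,0,0,0],[0,-0.001,0.223,0,0,0],[0,-0.001,0.223,0,0,0],[0,-0.001,0.223,0,0,0]]'
python3 -m handwheel '[[0,0,0,0,0,0],[0,0,0,0,0,0],[0,0,0,0,0,0],[0,0,0,0,0,0],[0,0,0,0,0,0],[0,0,0,0,0,0]]' 0 50
python3 -m handwheel '[[0,0,-0.1,0,0,0],[0,0,-0.14,0,0,0],[0,0,-0.14,0,0,0],[0,0,-0.14,0,0,0]]'
python3 - <<'E'
from h import *
to(578.4,21.1,65)
E
```

```text
t: 14.68
tcp_pos: [434.8, 143.0, 40.2]
orientation: [-180.0, -0.1, 9.0]
force: [-0.6, 0.2, 0.1]
width: 85.5
t: 15.42
tcp_pos: [434.3, 143.5, 40.3]
orientation: [-179.9, -0.1, 9.0]
force: [-1.3, 0.1, 13.1]
width: 61.5
t: 15.92
tcp_pos: [432.9, 143.1, 108.3]
orientation: [-180.0, 0.0, 9.1]
force: [-1.0, -0.2, -2.7]
width: 60.7
to 578.4 21.1 65 None row [0.249  0.2868 0.0863] [0. 0. 0.] rows>= 3.1 t 15.9
```

```bash
python3 -m handwheel '[[0.249,0.287,0,0,0,0],[0.249,0.287,0,0,0,0],[0.249,0.287,0,0,0,0],[0.249,0.287,0,0,0,0],[0.249,0.287,0.04,0,0,0],[0.249,0.287,0.08,0,0,0],[0.249,0.287,0.08,0,0,0],[0.249,0.287,0.08,0,0,0]]'
python3 - <<'E'
from h import *
to(578.4,21.1,53.3)
E
```

```text
t: 16.92
tcp_pos: [578.7, 21.2, 68.6]
orientation: [-180.0, 0.0, 9.1]
force: [0.1, 0.0, -1.4]
width: 61.3
to 578.4 21.1 53.3 None row [-0.0007  0.0002  0.0306] [0. 0. 0.] rows>= 0.2 t 16.9
```

```bash
python3 -m handwheel '[[-0.001,0,0.015,0,0,0],[-0.001,0,0.03,0,0,0],[-0.001,0,0.03,0,0,0],[-0.001,0,0.03,0,0,0]]'
python3 -m handwheel '[[0,0,0.003,0,0,0],[0,0,0.003,0,0,0],[0,0,0.003,0,0,0],[0,0,0.003,0,0,0]]'
```

```text
t: 17.42
tcp_pos: [578.6, 20.4, 53.9]
orientation: [180.0, -0.0, 9.0]
force: [-0.1, -0.4, -1.5]
width: 60.7
t: 17.92
tcp_pos: [578.8, 20.5, 52.5]
orientation: [180.0, -0.0, 9.0]
force: [0.6, -0.4, 0.6]
width: 61.1
```

```bash
python3 -m handwheel '[[0,0,0.001,0,0,0],[0,0,0.001,0,0,0]]'
python3 -m handwheel '[[0,0,0,0,0,0],[0,0,0,0,0,0],[0,0,0,0,0,0],[0,0,0,0,0,0]]' 0.9
python3 -m handwheel '[[0,0,-0.1,0,0,0],[0,0,-0.23,0,0,0],[0,0,-0.23,0,0,0],[0,0,-0.23,0,0,0]]'
python3 - <<'E'
from h import *
to(430.6,-2.1,175,9)
S=cams.snapshot("side");T=cams.snapshot("top")
cv2.imwrite("pics/p2.png",np.hstack([cv2.resize(T[120:260,130:330][:,:,::-1],(400,280)),cv2.resize(S[120:260,170:370][:,:,::-1],(400,280))]))
E
```

```text
t: 18.18
tcp_pos: [578.8, 20.4, 52.5]
orientation: [-180.0, -0.0, 9.0]
force: [-0.7, -0.3, 5.4]
width: 60.5
t: 18.68
tcp_pos: [578.5, 20.5, 51.7]
orientation: [180.0, 0.0, 9.0]
force: [0.2, 0.5, -0.4]
width: 76.9
t: 19.18
tcp_pos: [578.3, 21.0, 166.7]
orientation: [-180.0, -0.0, 9.0]
force: [-0.3, 1.1, -0.6]
width: 76.8
to 430.6 -2.1 175 9 row [-0.2989 -0.0008 -0.0166] [-0.0001 -0.      0.0001] rows>= 2.4 t 19.2
```

View pics/p2.png

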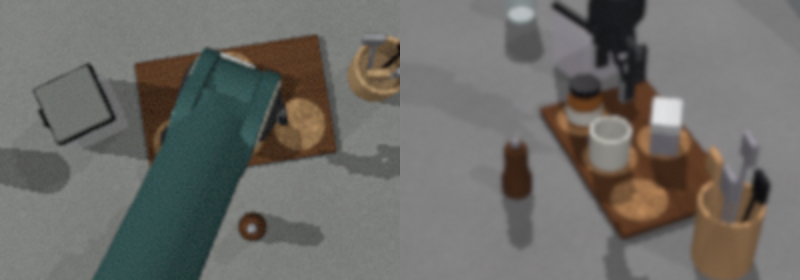

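The view shows the jar, pot and tin standing on their discs, with the arm hiding most of the top view. The mill stands free at (250,227) in the left crop, and it comes next.

```bash
python3 -m handwheel '[[-0.299,-0.001,-0.016,0,0,0],[-0.299,-0.001,-0.016,0,0,0],[-0.299,-0.001,-0.016,0,0,0],[-0.299,-0.001,-0.016,0,0,0],[-0.299,-0.001,-0.016,0,0,0]]' 0.8
python3 - <<'E'
from h import *
to(430.6,-2.1,66,9)
E
```

```text
t: 19.9
tcp_pos: [431.8, -2.2, 174.7]
orientation: [179.9, -0.0, 9.1]
force: [0.8, -0.0, -0.0]
width: 68.5
to 430.6 -2.1 66 9 row [-0.0026 -0.0007  0.2174] [ 0.0002 -0.0001  0.0002] rows>= 1.7 t 19.9
```

```bash
python3 -m handwheel '[[-0.002,0,0.1,0,0,0],[-0.002,0,0.2,0,0,0],[-0.002,0,0.217,0,0,0],[-0.002,0,0.217,0,0,0],[-0.002,0,0.217,0,0,0]]'
python3 -m handwheel '[[0,0,0,0,0,0],[0,0,0,0,0,0],[0,0,0,0,0,0],[0,0,0,0,0,0],[0,0,0,0,0,0],[0,0,0,0,0,0],[0,0,0,0,0,0]]' 0 50
python3 -m handwheel '[[0,0,-0.1,0,0,0],[0,0,-0.18,0,0,0],[0,0,-0.18,0,0,0],[0,0,-0.18,0,0,0]]'
python3 - <<'E'
from h import *
to(594.1,-77.6,95)
E
```

```text
t: 20.52
tcp_pos: [431.3, -2.6, 67.6]
orientation: [180.0, -0.2, 9.0]
force: [0.2, -0.7, -0.0]
width: 68.2
t: 21.4
tcp_pos: [430.6, -1.6, 67.2]
orientation: [-179.9, -0.1, 9.1]
force: [-0.9, 2.0, 8.1]
width: 34.6
t: 21.9
tcp_pos: [429.0, -2.0, 155.7]
orientation: [-180.0, 0.1, 9.1]
force: [-0.7, -0.5, -2.6]
width: 34.6
to 594.1 -77.6 95 None row [0.3023 0.2015 0.1209] [0. 0. 0.] rows>= 3.1 t 21.9
```

```bash
python3 -m handwheel '[[0.302,0.201,0,0,0,0],[0.302,0.201,0,0,0,0],[0.302,0.201,0,0,0,0],[0.302,0.201,0,0,0,0],[0.302,0.201,0.06,0,0,0],[0.302,0.201,0.12,0,0,0],[0.302,0.201,0.12,0,0,0],[0.302,0.201,0.12,0,0,0]]'
python3 - <<'E'
from h import *
to(594.1,-77.6,80)
E
```

```text
t: 22.9
tcp_pos: [594.4, -78.4, 96.3]
orientation: [180.0, 0.0, 9.0]
force: [0.2, 0.4, -2.1]
width: 35.4
to 594.1 -77.6 80 None row [-0.0004 -0.0017  0.0326] [0. 0. 0.] rows>= 0.3 t 22.9
```

```bash
python3 -m handwheel '[[0,-0.001,0.015,0,0,0],[0,-0.001,0.032,0,0,0],[0,-0.001,0.032,0,0,0],[0,-0.001,0.032,0,0,0]]'
python3 -m handwheel '[[0,0,0.004,0,0,0],[0,0,0.004,0,0,0],[0,0,0.004,0,0,0],[0,0,0.004,0,0,0]]'
```

```text
t: 23.4
tcp_pos: [594.6, -77.7, 80.3]
orientation: [-180.0, 0.0, 9.0]
force: [-0.5, -0.1, -3.0]
width: 34.5
t: 23.9
tcp_pos: [595.2, -77.7, 79.4]
orientation: [-180.0, -0.1, 9.0]
force: [-0.4, 0.9, 5.0]
width: 34.7
```

```bash
python3 -m handwheel '[[0,0,0,0,0,0],[0,0,0,0,0,0],[0,0,0,0,0,0],[0,0,0,0,0,0]]' 0.75
python3 -m handwheel '[[0,0,-0.1,0,0,0],[0,0,-0.21,0,0,0],[0,0,-0.21,0,0,0],[0,0,-0.21,0,0,0]]'
python3 - <<'E'
from h import *
z=np.load("pics/img0.npz");s=1.5625
for k,n,w in(("T","top",(525,335,570,380)),("S","side",(380,440,432,482))):
    cs,_=blobs(z[k],(3,60,60),(25,255,255),np.array(w)/s,amin=4)
    for c in cs[:1]:
        r=cv2.minAreaRect(c);print(n,r,ray(n,r[0],26),ray(n,r[0],39))
to(443.2,-306,120,9)
E
```

```text
t: 24.4
tcp_pos: [594.6, -77.7, 78.2]
orientation: [180.0, 0.0, 9.0]
force: [0.3, 0.0, -0.1]
width: 63.8
t: 24.9
tcp_pos: [594.3, -77.2, 182.9]
orientation: [-180.0, 0.0, 9.0]
force: [0.5, 0.0, 0.3]
width: 64.1
top ((351.5, 229.0), (4.0, 5.0), 90.0) [ 441.70176535 -308.56130393] [ 442.10882801 -305.38440922]
side ((260.0, 291.0), (10.0, 6.0), 90.0) [ 442.71011391 -307.06770677] [ 440.07866246 -315.85161718]
to 443.2 -306 120 9 row [-0.3703  0.4045  0.1256] [-0.0001  0.      0.0001] rows>= 4.5 t 24.9
```

```bash
python3 -m handwheel '[[-0.12,0,0,0,0,0],[-0.24,0,0,0,0,0],[-0.32,0.05,0.03,0,0,0],[-0.37,0.15,0.06,0,0,0],[-0.37,0.27,0.1,0,0,0],[-0.37,0.4,0.125,0,0,0],[-0.37,0.404,0.125,0,0,0],[-0.37,0.404,0.125,0,0,0]]' 0.6
python3 -m handwheel '[[0,0,0,0,0,0],[0,0,0,0,0,0]]'
python3 - <<'E'
from h import *
to(443,-306.5,34,9)
S=cams.snapshot("side")
cv2.imwrite("pics/l1.png",cv2.resize(S[220:350,190:350][:,:,::-1],(640,520)))
E
```

```text
t: 25.9
tcp_pos: [442.3, -306.0, 119.4]
orientation: [-179.9, 0.2, 8.9]
force: [-0.4, 0.7, -0.0]
width: 51.6
t: 26.15
tcp_pos: [444.1, -304.3, 120.8]
orientation: [-179.9, -0.0, 9.2]
force: [-0.5, -0.5, 0.6]
width: 51.2
to 443 -306.5 34 9 row [-0.003   0.0041  0.1736] [-0.0002 -0.0001  0.0005] rows>= 1.4 t 26.1
```

View pics/l1.png

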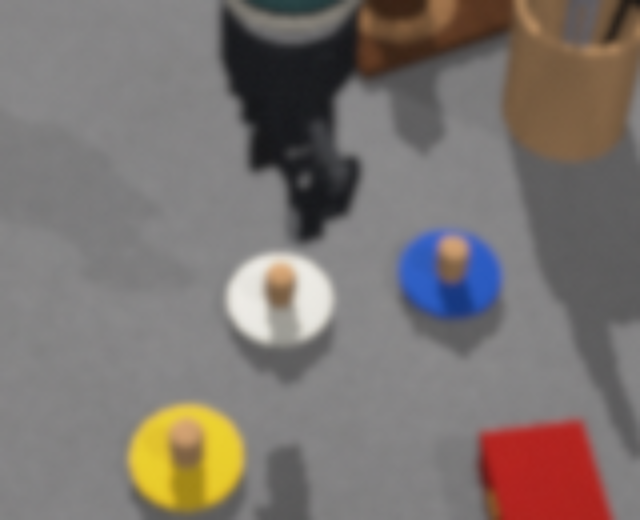

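The view shows the white lid knob-up at (280,285) in the crop, the gripper above it, and the blue and yellow look-alikes well clear.

```bash
python3 -m handwheel '[[-0.002,0.004,0.08,0,0,0],[-0.002,0.004,0.14,0,0,0],[-0.002,0.004,0.173,0,0,0],[-0.002,0.004,0.173,0,0,0],[-0.002,0.004,0.173,0,0,0]]'
python3 -m handwheel '[[0,0,0,0,0,0],[0,0,0,0,0,0]]'
```

```text
t: 26.82
tcp_pos: [443.5, -308.7, 35.3]
orientation: [179.9, -0.1, 9.0]
force: [0.2, -0.2, 0.2]
width: 51.5
t: 27.08
tcp_pos: [443.4, -308.4, 35.0]
orientation: [180.0, -0.1, 9.0]
force: [-0.5, -0.3, 0.8]
width: 51.7
```

```bash
python3 -m handwheel '[[0,-0.003,0.002,0,0,0],[0,-0.003,0.002,0,0,0],[0,-0.003,0.002,0,0,0],[0,-0.003,0.002,0,0,0],[0,-0.003,0.002,0,0,0],[0,-0.003,0.002,0,0,0],[0,-0.003,0.002,0,0,0],[0,-0.003,0.002,0,0,0]]' 0 40
python3 -m handwheel '[[0,0,-0.1,0,0,0],[0,0,-0.2,0,0,0],[0,0,-0.26,0,0,0],[0,0,-0.26,0,0,0],[0,0,-0.26,0,0,0]]'
python3 - <<'E'
from h import *
to(578.4,21.1,160,9)
S=cams.snapshot("side")
cv2.imwrite("pics/l2.png",cv2.resize(S[190:320,190:350][:,:,::-1],(640,520)))
E
```

```text
t: 28.08
tcp_pos: [442.8, -306.6, 33.4]
orientation: [-180.0, -0.0, 9.0]
force: [-1.3, 2.4, 5.6]
width: 18.7
t: 28.7
tcp_pos: [442.3, -306.3, 162.3]
orientation: [-180.0, 0.1, 9.0]
force: [0.1, -0.1, -0.5]
width: 18.0
to 578.4 21.1 160 9 row [ 0.3717 -0.6039  0.0046] [-0.0001  0.0002  0.0001] rows>= 5.7 t 28.7
```

View pics/l2.png

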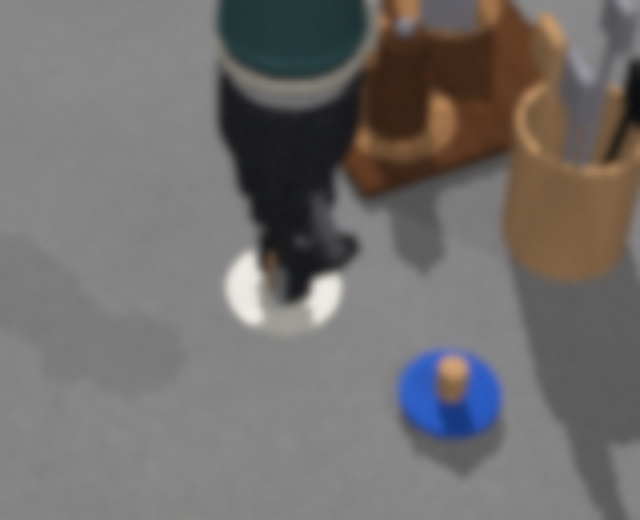

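The lid hangs level in the fingers. The arm is clear of the board in the top view, so I check the placed items from here.

Run:
```python
from h import *
T=cams.snapshot("top");S=cams.snapshot("side")
cv2.imwrite("pics/b1.png",np.hstack([cv2.resize(T[125:225,185:305][:,:,::-1],(480,400)),cv2.resize(S[110:240,220:350][:,:,::-1],(300,400))]))
h=np.array([0,0]);c9,s9=np.cos(np.radians(9.04)),np.sin(np.radians(9.04));o=np.array([578.4,21.1])
def rep(nm,img,n,lo,hi,p,z,hw,k=1):
    u=proj(n,[*p,z]);cs,_=blobs(img,lo,hi,(u[0]-hw,u[1]-hw,u[0]+hw,u[1]+hw),amin=5)
    for c in cs[:k]:
        r=cv2.minAreaRect(c);q=ray(n,r[0],z);d=q-o
        print(nm,n,np.round(r[0],1),np.round(r[1],1),"w",np.round(q,1),"board",np.round([c9*d[0]+s9*d[1],-s9*d[0]+c9*d[1]],1))
rep("pot",T,"top",(0,0,120),(180,60,255),(578.4,21.1),72,14)
rep("pot",S,"side",(0,0,120),(180,60,255),(578.4,21.1),72,14)
rep("tin",T,"top",(0,0,120),(180,60,255),(672.2,36.1),76,14)
rep("tin",S,"side",(0,0,165),(180,60,255),(672.2,36.1),76,12)
rep("cap",T,"top",(0,0,0),(180,255,45),(562.7,119.9),88,10)
rep("cap",S,"side",(0,0,0),(180,120,60),(562.7,119.9),88,10)
rep("ball",T,"top",(0,0,90),(180,60,255),(594.1,-77.6),110,5)
```

```text
pot top [250. 186.] [20. 20.] w [576.1  17.1] board [-2.9 -3.6]
pot side [283.3 189.8] [ 2.9 12.1] w [593.7 -10.7] board [ 10.1 -33.8]
tin top [244.6 155.3] [21.7 15.4] w [672.1  34.3] board [94.6 -1.7]
tin side [303.1 175.5] [15.  14.5] w [671.   33.4] board [93.3 -2.4]
cap top [218.  189.5] [13. 14.] w [563.8 115.5] board [ 0.4 95.5]
cap side [254.5 160.5] [ 7. 17.] w [541.2 125.8] board [-20.3 109.2]
ball top [281. 179.] [4. 4.] w [594.3 -77.6] board [  0.2 -99.9]
```

View pics/b1.png

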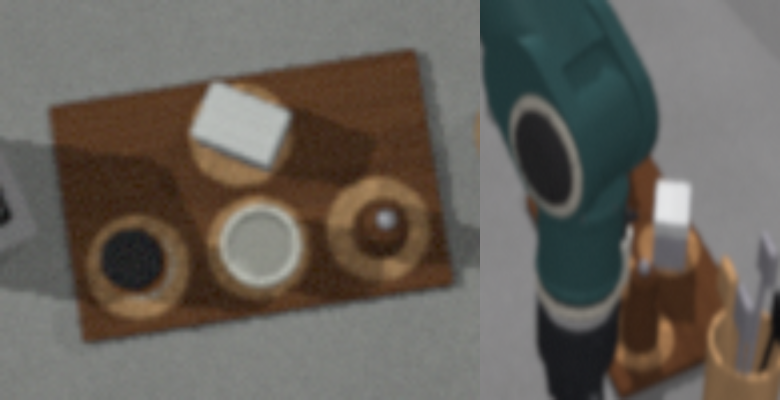

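The top view shows the pot, jar, mill and tin all on their discs: pot rim (262,243), cap (132,258), ball (385,218), tin (241,124) in the crop. The arm hides the pot in the side view. The lid goes round the crock and mill to above the pot.

```bash
python3 -m handwheel '[[0.02,-0.123,-0.01,0,0,0],[0.04,-0.245,-0.01,0,0,0],[0.06,-0.365,-0.01,0,0,0],[0.08,-0.485,-0.01,0,0,0],[0.1,-0.605,-0.01,0,0,0],[0.22,-0.61,-0.01,0,0,0],[0.335,-0.602,-0.01,0,0,0],[0.37,-0.602,0,0,0,0]]'
python3 -m handwheel '[[0,0,0.05,0,0,0],[0,0,0.06,0,0,0],[0,0,0.06,0,0,0],[0,0,0.06,0,0,0]]'
python3 - <<'E'
from h import *
to(577.5,20,93,9)
S=cams.snapshot("side")
cv2.imwrite("pics/l3.png",cv2.resize(S[100:230,220:350][:,:,::-1],(600,600)))
E
```

```text
t: 29.85
tcp_pos: [581.1, 20.3, 162.3]
orientation: [179.9, -0.0, 9.2]
force: [-0.4, -0.1, -0.9]
width: 18.5
t: 30.35
tcp_pos: [578.5, 19.3, 134.0]
orientation: [-180.0, -0.1, 9.0]
force: [-0.5, -0.1, -1.0]
width: 18.3
to 577.5 20 93 9 row [-0.0019 -0.0017  0.082 ] [-0.     -0.0002 -0.    ] rows>= 0.7 t 30.4
```

View pics/l3.png

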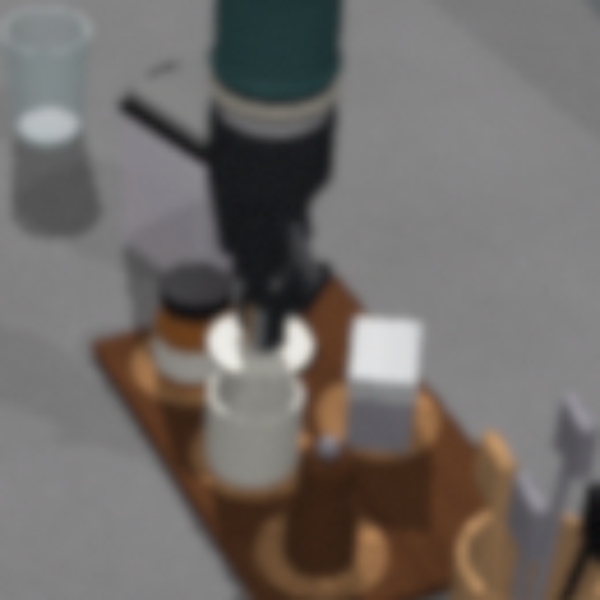

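Run:
```python
from h import *
S=cams.snapshot("side");k=600/130
print("flange",ray("side",(260.5/k+220,345/k+100),114),"rim",ray("side",(254.5/k+220,393/k+100),72), observe()["tcp_pos"])
print("expected px for TCP xy: flange",(proj("side",[578.5,19.3,114])-[220,100])*k,"rim",(proj("side",[578.5,20.5,72])-[220,100])*k)
```

```text
flange [577.80154419  13.09816028] rim [576.30069407  15.28574804] [578.56057648  19.48201464 134.05201297]
expected px for TCP xy: flange [258.73717857 338.7535486 ] rim [255.44212685 387.32917886]
```

```bash
python3 -m handwheel '[[-0.002,-0.003,0.02,0,0,0],[-0.002,-0.003,0.045,0,0,0],[-0.002,-0.003,0.055,0,0,0],[-0.002,-0.003,0.062,0,0,0],[-0.002,-0.003,0.066,0,0,0],[-0.002,-0.003,0.066,0,0,0]]'
python3 -m handwheel '[[0,0,0.003,0,0,0],[0,0,0.006,0,0,0],[0,0,0.008,0,0,0],[0,0,0.008,0,0,0]]'
```

```text
t: 31.2
tcp_pos: [577.1, 20.7, 100.3]
orientation: [180.0, -0.0, 9.0]
force: [0.6, -0.1, -0.2]
width: 18.6
t: 31.7
tcp_pos: [577.2, 20.8, 97.4]
orientation: [-179.9, -0.0, 9.0]
force: [-3.1, 0.3, 9.1]
width: 18.1
```

Seated height reached with contact. Release, retreat and check.

```bash
python3 -m handwheel '[[0,0,0,0,0,0],[0,0,0,0,0,0],[0,0,0,0,0,0],[0,0,0,0,0,0]]' 0.5
python3 -m handwheel '[[0,0,-0.05,0,0,0],[0,0,-0.12,0,0,0],[0,0,-0.2,0,0,0],[-0.1,0,-0.22,0,0,0],[-0.2,-0.05,-0.22,0,0,0],[-0.3,-0.15,-0.22,0,0,0],[-0.33,-0.26,-0.22,0,0,0],[-0.33,-0.37,-0.22,0,0,0]]'
python3 -m handwheel '[[0,-0.12,0,0,0,0],[0,-0.22,0,0,0,0],[0,-0.22,0,0,0,0],[0,-0.22,0,0,0,0],[0,-0.22,0,0,0,0]]'
python3 - <<'E'
from h import *
T=cams.snapshot("top");S=cams.snapshot("side")
cv2.imwrite("pics/f1.png",np.hstack([cv2.resize(T[125:225,185:305][:,:,::-1],(400,400)),cv2.resize(S[110:240,220:350][:,:,::-1],(400,400))]))
c9,s9=np.cos(np.radians(9.04)),np.sin(np.radians(9.04));o=np.array([578.4,21.1])
def rep(nm,img,n,lo,hi,p,z,hw):
    u=proj(n,[*p,z]);cs,_=blobs(img,lo,hi,(u[0]-hw,u[1]-hw,u[0]+hw,u[1]+hw),amin=5)
    for c in cs[:1]:
        r=cv2.minAreaRect(c);q=ray(n,r[0],z);d=q-o
        print(nm,n,np.round(r[0],1),np.round(r[1],1),"board",np.round([c9*d[0]+s9*d[1],-s9*d[0]+c9*d[1]],1))
rep("lid",T,"top",(0,0,110),(180,60,255),(578,21),77,14)
rep("lidS",S,"side",(0,0,125),(180,60,255),(578,21),77,16)
rep("tin",S,"side",(0,0,165),(180,60,255),(672.2,36.1),76,12)
rep("cap",T,"top",(0,0,0),(180,255,45),(562.7,119.9),88,10)
rep("ball",T,"top",(0,0,90),(180,60,255),(594.1,-77.6),110,5)
cs,_=blobs(T,(0,150,60),(8,255,255),(384,179,429,211));print("red",cv2.minAreaRect(cv2.convexHull(cs[0]))[0],"was 405.1,195.4")
E
```

```text
t: 32.2
tcp_pos: [576.9, 20.8, 96.2]
orientation: [180.0, 0.0, 9.0]
force: [0.0, -0.4, -0.3]
width: 42.8
t: 33.2
tcp_pos: [383.0, 179.2, 206.5]
orientation: [-179.8, 0.0, 9.0]
force: [0.8, 0.2, -0.5]
width: 42.6
t: 33.83
tcp_pos: [368.2, 284.9, 206.3]
orientation: [-180.0, 0.0, 8.9]
force: [-1.7, -0.1, 0.2]
width: 43.0
lid top [249.5 185.5] [21. 21.] board [-1.6 -2.4]
lidS side [272.5 186. ] [27. 22.] board [-14.5 -10.9]
tin side [303.  175.5] [13. 14.] board [92.9 -2.5]
cap top [217.8 189.2] [14.1 13.4] board [ 1.3 96.1]
ball top [280.8 179.3] [4.2 3.5] board [ -0.4 -99.1]
red (405.1707458496094, 195.46340942382812) was 405.1,195.4
```

View pics/f1.png

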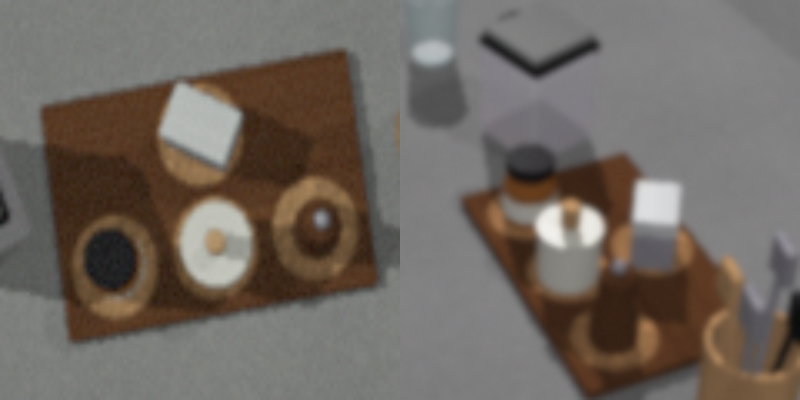

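The view shows the lid seated level on the pot, knob up (knob at (215,240) in the top crop and (570,212) in the side crop). The jar, mill and tin stand upright on their discs and the arm is clear, so I hand in.

```bash
python3 -c "
from bench import job
print(job.finish_job())"
```

```text
the job is handed in; nothing more can be done
None
```

The board is set and the job is handed in, at about 34 s of the 141 s allowed; it reported no verdict. The jar is on the canister-side (left) disc, the tin on the back disc, the pot on the middle disc and the mill on the crock-side disc. The white lid is on the pot, knob up.

**Positions:** The last camera checks put every item within about 4 mm of its disc centre, against a tolerance of 14 mm. By board axes the pot (measured through its lid) is about (-2, -2) mm, the jar (1, 96) mm, the mill (0, -99) mm and the tin (93, -2) mm.

**Lid:** When released, the tool was at 97.4 mm with 9 N of contact, which matches the computed seated height. It looks level in both views.

**Bystanders:** The red box's picture position is unchanged. The tumbler was not measured, but the arm never came near it.

**Checks that disagreed:**
- **Side-view lid reading:** My last automatic fit gave (-14.5, -11) mm because its mask merged the lid with the pot wall. I discarded it in favour of the top-view fit and the picture.
- **Earlier side-view readings:** With the lid still in the gripper, the pot reading was spoiled because the arm hid the pot. The jar's cap reading was also off, by 20 mm, and I did not repeat it in the side view.
- **Pot and jar offsets:** The top camera put these 3 to 5 mm from where the gripper released them, which is about one pixel plus calibration error.

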